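# Code the base of a tablet bottle on a ribbon coder

### The arm

A 6-joint arm with a two-finger parallel gripper is mounted at the origin on the work surface. World frame = base frame: x ahead of the robot, y to its left, z up, the work surface at z = 0. Lengths are in m, angles in rad, forces in N, time in s.
With the tool pointing down it reaches from about 0.375 to 0.9 m from the base axis. Payload 3.1 kg.
Tool frame: the origin (TCP) lies at the very end of the fingers, on their centre line; the grasp point (between the pads) lies 19 mm behind it; z points along the fingers, y is the line along which they close (so a half turn about z gives the same grasp; the last joint's range is limited). The gripper opens to 87 mm and grips with 3 to 60 N. Pads are 19 mm wide; open, the fingers measure 117 mm over their backs; the gripper's body (75 mm by 190 mm) begins 51 mm behind the grasp point.
Start: joints at [-1.498, 0.527, 1.433, -0, 1.181, -0.178], TCP at [0.155, -0.605, 0.223] pointing down, gripper open.
Joint ranges: [-3.08, 3.08], [-0.75, 2.2], [0.22, 2.44], [-1.43, 4.57], [0, 2.65], [-2.85, 2.85]. Speed limits (rad/s): [2.79, 2.79, 3.14, 3.14, 3.14, 3.14].

### API

Orientations are given as a unit quaternion [x, y, z, w].
In Python, from rig import robot gives the robot as it stands. The module is installed in compiled form; this text tells all that it offers.
- The arm moves only by the tool play_rows, never from a script. Its argument "steps" is one flat list of numbers, 5 for each row, row after row: the opening, from -1 (shut) to 1 (fully open), then the shift along the tool's x, y, z as a fraction of full scale, then the turn about the tool's z as a fraction of full scale. In form: [claw, tx, ty, tz, twist, claw, tx, ty, tz, twist, ...]. A call has exactly 10 rows; each row shifts and turns the commanded pose from where the row before left it, along the tool's axes as they then stand; what a row does not reach is not made up. Full scale, the value 1, is 0.03 m for a shift and 0.1 rad for a turn. A row lasts 1/10 s, in which the tool goes at most 50 mm and 8.59 degrees, less where a joint would pass 70% of its speed; a pose out of reach is approached as far as the arm can. A call with a number of a shift or a turn outside -1 to 1 is refused whole. A call with a gripper value outside its range is refused whole. The fingers move at their own pace and stop on an object; "grip_force" is the grip in N (left out, the last holds). Time passes only in rows, so rows that do not move let the fingers close, or fill a call up. It gives the time, the measured TCP pose, the force, the opening and the grip force at its end, in the units of the state.
- robot.get_obs(): the state, without advancing time (a new reading comes with each control period).
- robot.camera(name): name is "scene" or "top"; returns a dict with "image" (480x640x3 uint8, red, green, blue), "mtx" (3x3 intrinsics, pixels), "rvec" (rotation vector, rad) and "tvec" (3), from world to camera coordinates, as OpenCV has them. Camera axes: x right, y down, z forward; pixel columns grow to the right and rows downward; lengths in m; the calibration is good to about 2 mm. A picture is of the moment at which its call begins. There is no depth.
- robot.hand_in(): hands the job in; it is judged then, once.
The state is a dict: "time": time; "q": joint angles; "joint_velocities": joint speeds; "joint_torque": joint torques, N m; "position": TCP position; "tool_rot": TCP orientation; "ft_force": force on the tool from outside, world axes, zero at the start; "moment": the same for the moment, N m; "grip_width": finger opening in m; "grip_force": force on a finger pad.
Only numpy, scipy, OpenCV 4.12 (cv2) and the standard library are available. Lean on these libraries where they do the work, as an engineer would, in place of code of your own. Each camera call takes 0.05 s, during which the arm holds its last target. There are 200 camera calls.

### The job

Print the code on the base of one tablet bottle: first swing the bench coder's ribbon-advance lever down to its stop and let it spring all the way back up, then take the middle-sized of the three bottles out of the tray, lower it upright into the coder's sprung ring and press it down until its base bears firmly on the type. Finish while still holding the bottle pressed down there, and leave the other two bottles and the spare ribbon reel standing where they are.

Things in the scene. Friction and masses are not known exactly. Their poses are not given: they have to be found in the camera images.
- coder: Fixed bench coder: grey housing 140 (x) by 220 (y) mm, deck 35 mm above the table. Origin: centre of its underside on the table; z up, front faces its -x, yaw varies. Mid-deck stands the sprung steel ring; 75 mm to its +y and -y sides black ribbon reels, 48 mm in diameter, tops 86 mm above the table; the advance lever is on the -y reel's shaft, in front of that reel.
- ring_seat (a point): Centre of the seat in the sprung ring (moves with it), above the coder's origin, 67 mm above the table at rest. Bore 42.4 mm, flaring to 53 mm at the mouth, 16 mm above the seat; the bottle stands on a lip, open in the middle (31 mm) for the type. Outside 62 mm in diameter; lugs with spring pins reach 48 mm from the centre on its +x and -x sides, at most 5 mm above the seat.
- ring (a joint): Depression of the ring in m: 0 at rest (up), slides straight down, springs back when let go. Pushing a bottle down in it takes about 3 N to start and 8 N at 12 mm, where the bottle's base meets the cushioned type head; from there to a hard stop at 15 mm the push grows to about 18 N.
- type_head: The brass type head under the ring, a round post 27 mm in diameter, its flat face 55 mm above the table (12 mm under the ring's seat at rest), crossed by the ribbon. It stands on a rubber cushion and gives under pressure: about 3 N per mm, 3 mm at most. Its origin is the coder's origin at rest.
- lever_bar (a point): Middle of the black finger bar at the lever's end (moves with it): round, 13 mm in diameter, 38 mm long, parallel to the coder's x. At rest 108 mm above the table, 141 mm to the coder's -y side and 49 mm to its -x side; at the stop 35 mm above the table and 150 mm to the -y side. Free above and below; can be pushed straight down from above.
- lever_shaft (a point): On the axis of the lever, level and parallel to the coder's x, 62 mm above the table, 75 mm to the coder's -y side; the bar's axis is 80 mm from it. At rest the lever points outward (-y) and 35 degrees up, at its stop outward and 20 degrees down.
- lever (a joint): Angle of the advance lever in rad: 0 at rest (up), grows as the bar is pushed down, stop at 0.96. A spring returns it to 0 when it is let go; about 1 N on the bar starts it, 4 N holds it at the stop.
- tray: Fixed white tray 120 (x) by 290 (y) mm, rim 14 mm high, floor 4 mm thick, yaw varies; origin: centre of its underside. Three bottles stand in it in a row along its y, about 90 mm apart, in any order.
- bottle: The bottle to be coded, the middle-sized of the three: amber glass with a paper label and white screw cap, 40 mm in diameter up to 44 mm of its height, narrowing above that to the cap, 36 mm in diameter, from 56 mm to its top at 76 mm; about 90 g. Origin: centre of its base, z along it, up.
- big_bottle: Bystander: like it but 52 mm in diameter and 98 mm tall, origin: centre of its base.
- small_bottle: Bystander: like it but 29 mm in diameter and 56 mm tall, origin: centre of its base.
- spare_reel: Bystander: black ribbon reel 48 mm in diameter and 36 mm tall, standing flat on the table beyond the coder; origin: centre of its underside.

How it is judged:
On the way, in this order (a step that is already met when the one before it is completed fails the run):
1. the advance lever is swung down to its stop (value of joint lever above 0.89 rad), for 0.1 s.
2. the lever is let go and has sprung back to rest (value of joint lever below 0.06 rad), for 0.2 s.
3. the middle-sized bottle is lifted out of the tray in the gripper (height (world z) of bottle above 0.04 m and contact force between the fingers and bottle above 1 N), for 0.2 s.
At the end, for the whole second after the job is handed in: Gripper holds the bottle still, upright (4 deg) in the ring, within 3 mm of its centre and seat; ring down 11.5 mm or more, base on the type head with over 2 N; lever back at rest (under 0.06 rad); other bottles and spare reel within 20 mm of their starts (value of joint ring above 0.0115 m and contact force between bottle and type_head above 2 N and contact force between the fingers and bottle above 2 N and horizontal distance between bottle and ring_seat below 0.003 m and z of bottle in the frame of ring_seat below 0.003 m and angle between bottle's own z axis and vertical below 0.07 rad and linear speed of bottle below 0.02 m/s and value of joint lever below 0.06 rad and distance of each of big_bottle, small_bottle, spare_reel from where it was at the start of the episode below 0.02 m); the arm keeps its last pose, push and grip.
It fails at once if another bottle or the spare reel is knocked over (angle between any of big_bottle, small_bottle, spare_reel's own z axis and vertical above 0.5 rad).
It also fails if it takes over 56 s, if anything falls off the work surface, if the arm or the gripper's body presses on something with over 40 N, if the wrist force passes 120 N, or if a joint passes its speed limit or range.

## Working session

There is one attempt and no reset: what is moved stays moved. The work goes in short steps, Python scripts to look and compute and a tool call to move; the robot and the scene stay as the last step left them, time stands still between calls to the robot, and variables do not carry over. Pictures are saved under pics/ and viewed, at most 10 in all, crops included, and the job is handed in when it is done.

Besides the shell and the picture viewer there is one more tool, called after "Call:" by a JSON object that holds its "fn" and its "kwargs", one argument or row to a line. play_rows: Moves the arm, as the interface text tells. Shift numbers are shares of 0.03 m and turn numbers shares of 0.1 rad, none past 1 either way. Its arguments: {"type":"object","properties":{"steps":{"type":"array"},"grip_force":{"type":"number"}},"required":["steps"]}

```bash
mkdir -p pics
cat > h.py <<'E'
import numpy as np, cv2
from rig import robot
def cam(n):
    c=robot.camera(n); c['R']=cv2.Rodrigues(np.array(c['rvec'],float))[0]; c['t']=np.array(c['tvec'],float).ravel(); c['K']=np.array(c['mtx'],float); return c
def save(c,f): cv2.imwrite('pics/'+f,c['image'][:,:,::-1])
def ray(c,u,v,z):
    d=c['R'].T@np.linalg.inv(c['K'])@np.array([u,v,1.]); o=-c['R'].T@c['t']
    return o+d*(z-o[2])/d[2]
def proj(c,p):
    q=c['K']@(c['R']@np.array(p,float)+c['t']); return q[:2]/q[2]
E
python3 - <<'E'
from h import *
for n in ('scene','top'):
    c=cam(n); save(c,n+'0.png'); print(n,c['K'].round(1).tolist(),(-c['R'].T@c['t']).round(3),c['R'].round(2).tolist())
o=robot.get_obs(); print(o)
E
```

```text
scene [[436.2, 0.0, 320.2], [0.0, 436.2, 236.1], [0.0, 0.0, 1.0]] [0.994 0.507 0.61 ] [[-0.75, 0.66, -0.0], [0.43, 0.48, -0.76], [-0.51, -0.57, -0.65]]
top [[559.4, 0.0, 315.5], [0.0, 559.4, 241.1], [0.0, 0.0, 1.0]] [0.511 0.045 1.21 ] [[-0.02, -1.0, -0.02], [-1.0, 0.02, -0.09], [0.1, 0.02, -1.0]]
{'time': 0.1, 'q': array([-1.49854435e+00,  5.28355405e-01,  1.43376913e+00, -4.14607736e-05,
        1.18135758e+00, -1.78493349e-01]), 'joint_velocities': array([ 0.00062187, -0.00110679, -0.00239155,  0.00024749, -0.00174073,
        0.00108062]), 'joint_torque': array([-4.08207907e-04, -4.40986526e+01, -1.77150536e+01,  6.34172140e-02,
        5.33880503e-02, -4.49851484e-05]), 'position': array([ 0.15505249, -0.60479566,  0.221682  ]), 'tool_rot': array([ 9.92149707e-01,  1.25052250e-01,  3.10174738e-05, -9.44415692e-04]), 'ft_force': array([ 0.04334652, -0.1931636 ,  0.90280647]), 'moment': array([-0.00183862, -0.01386209, -0.0116583 ]), 'grip_force': 0.0, 'grip_width': 0.08695636841752012}
```

View pics/scene0.png

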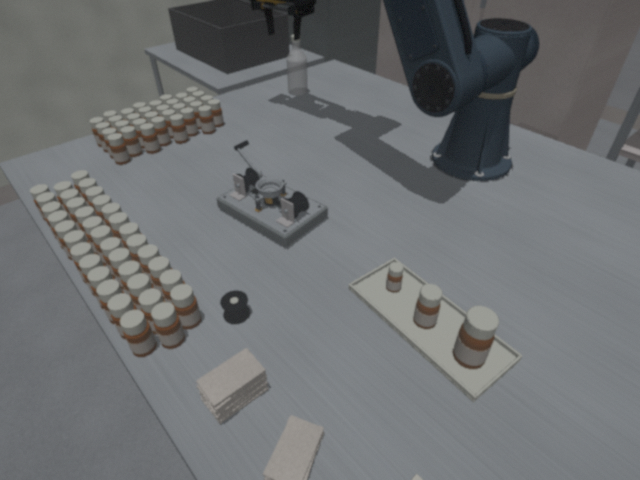

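View pics/top0.png

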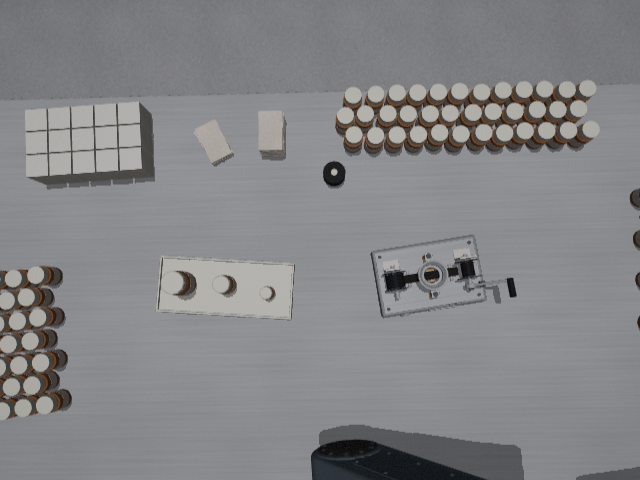

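The top view shows the coder ring near (432,275), lever bar near (512,287), and bottles at (175,283) big, (223,284) middle and (267,293) small. In the scene view the spare reel is at (235,305) and the middle bottle at (428,305). I'll enlarge the parts I need.

Run:
```python
from h import *
c=cam('top'); im=c['image'][:,:,::-1]
a=cv2.resize(im[225:325,365:525],None,fx=5,fy=5,interpolation=cv2.INTER_CUBIC)
cv2.imwrite('pics/coder.png',a)
s=cam('scene'); si=s['image'][:,:,::-1]
b=cv2.resize(im[255:325,155:300],(580,280),interpolation=cv2.INTER_CUBIC)
d=cv2.resize(si[130:250,210:335],(500,480),interpolation=cv2.INTER_CUBIC)[:300]
out=np.zeros((590,800,3),np.uint8); out[:280,:580]=b; out[290:590,:500]=d
e=cv2.resize(si[275:335,400:455],(275,300),interpolation=cv2.INTER_CUBIC); out[290:590,510:785]=e
cv2.imwrite('pics/mix.png',out)
```

```text
(no output)
```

View pics/coder.png

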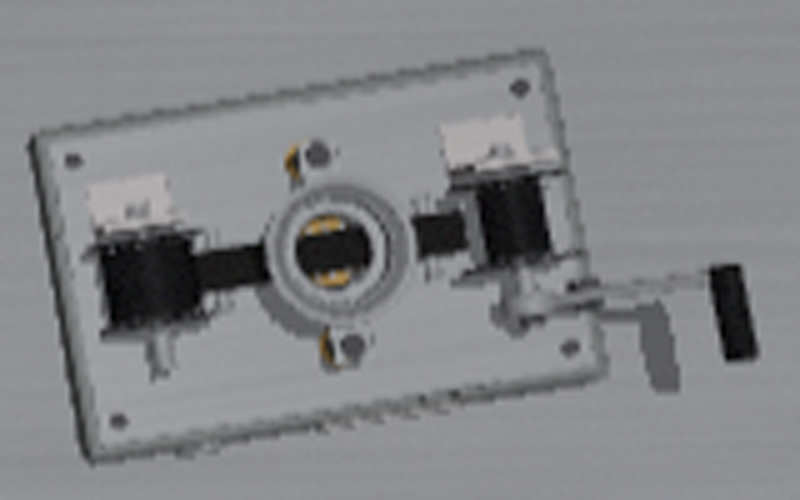

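View pics/mix.png

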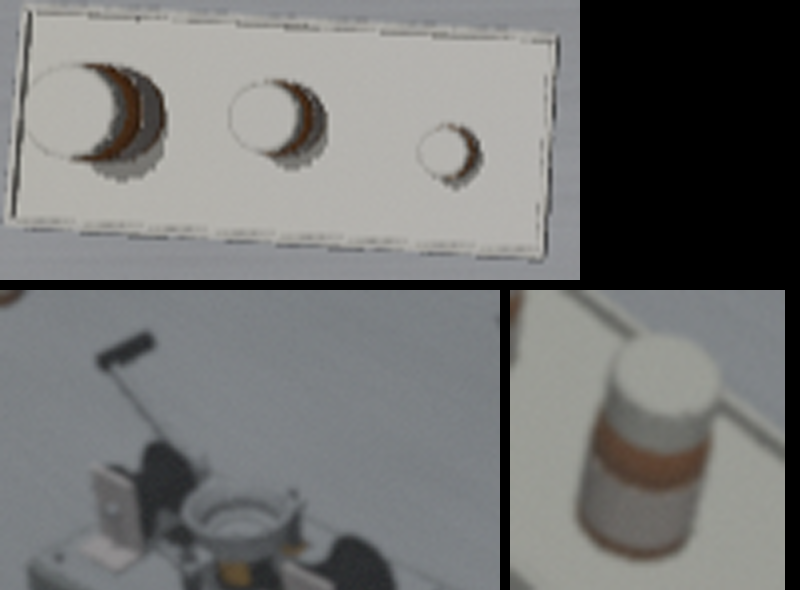

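The coder crop shows bolts at about (73,160), (519,88), (571,347) and (119,420), the ring rim around (338,250), and bar ends at (726,266) and (740,360). In the tray crop the middle cap is around (263,117), big at (72,111) and small at (443,152).

Run:
```python
from h import *
c=cam('top'); im=c['image']; s=cam('scene')
C=lambda x,y:((x+.5)/5-.5+365,(y+.5)/5-.5+225)
T=lambda x,y:((x+.5)/4-.5+155,(y+.5)/4-.5+255)
b=[ray(c,*C(*p),.036) for p in [(73,160),(519,88),(571,347),(119,420)]]
cc=np.mean(b,0); print('bolts centre',cc)
# y axis of coder: from right(-y) to left(+y)
yd=(b[0]-b[1]+b[3]-b[2])[:2]; xd=(b[0]-b[3]+b[1]-b[2])[:2]
yaw=np.arctan2(-yd[0],yd[1]); print('yaw',yaw,np.arctan2(xd[1],xd[0]),np.linalg.norm(yd)/2,np.linalg.norm(xd)/2)
print('ring',ray(c,*C(337,250),.083),'lip',ray(c,*C(342,251),.067))
bar=ray(c,*C(733,312),.1145)
ld=ray(c,*C(726,266),.1145)-ray(c,*C(740,360),.1145); print('bar',bar,'pred',cc[:2]+np.array([[np.cos(yaw),-np.sin(yaw)],[np.sin(yaw),np.cos(yaw)]])@[-.049,-.141], 'baryaw',np.arctan2(ld[1],ld[0]))
for n,x,y,z in [('mid',263,117,.08),('big',72,111,.102),('small',443,152,.06)]: print(n,ray(c,*T(x,y),z))
q=[ray(c,*T(*p),.014) for p in [(27,12),(556,40),(543,256),(13,222)]]; print('tray',np.mean(q,0), (q[0]-q[1])[:2])
# auto caps: white-saturation mask
hsv=cv2.cvtColor(im,cv2.COLOR_RGB2HSV); g=im.min(2)
sub=g[255:325,155:300]; print(np.percentile(sub,[10,50,90,99]))
m=(sub>(np.median(sub)+12)).astype(np.uint8)
n,l,st,ce=cv2.connectedComponentsWithStats(m)
for k in range(1,n):
    if st[k,4]>60: print(st[k],ce[k]+[155,255])
# scene check
for p in [(0,0)]:
    u=[400+(665-510)/5,275+(376-290)/5]; print('mid from scene',ray(s,*u,.08))
print('reel-free proj of mid cap in scene',proj(s,ray(c,*T(263,117),.08)),u)
```

```text
bolts centre [ 0.54756592 -0.16458532  0.036     ]
yaw 0.14072841235541242 0.14890822110438434 0.18962394436649035 0.10975902559483112
ring [ 0.54726335 -0.1629137   0.083     ] lip [ 0.5473263  -0.16787692  0.067     ]
bar [ 0.51931211 -0.30892053  0.1145    ] pred [ 0.51882761 -0.31106436] baryaw 0.09621453981030911
mid [0.53689507 0.26350975 0.08      ]
big [0.5411901  0.35460082 0.102     ]
small [0.51766574 0.17467197 0.06      ]
tray [0.53017574 0.26504722 0.014     ] [0.02076304 0.28528195]
[136. 172. 174. 175.]
mid from scene [0.53858403 0.26362875 0.08      ]
reel-free proj of mid cap in scene [431.58060798 291.64652279] [431.0, 292.2]
```

Call:
{"fn": "play_rows", "kwargs": {
  "steps": [-1, 0.4, -0.2, 0, 0, -1, 0.9, -0.4, 0, 0, -1, 0.94, -0.42, 0, 0, -1, 0.94, -0.42, 0, 0, -1, 0.94, -0.42, 0, 0, -1, 0.94, -0.42, 0, 0, -1, 0.94, -0.42, 0, 0, -1, 0.94, -0.42, 0, 0, -1, 0.94, -0.42, 0, 0, -1, 0.94, -0.42, 0, 0],
  "grip_force": 20
}}

```text
time: 1.3
position: [0.3833, -0.4227, 0.2227]
tool_rot: [0.992, 0.125, 0.0, -0.0]
ft_force: [0.4, 0.2, 0.4]
grip_width: 0.0151
grip_force: 0.0
```

Call:
{"fn": "play_rows", "kwargs": {
  "steps": [-1, 0.94, -0.42, 0, 0, -1, 0.94, -0.42, 0, 0, -1, 0.94, -0.42, 0, 0, -1, 0.94, -0.42, 0, 0, -1, 0.94, -0.42, 0, 0, -1, 0.55, -0.35, 0, 0, -1, 0, 0, 0, 0.5, -1, 0, 0, 0, 0.5, -1, 0, 0, 0, 0, -1, 0, 0, 0, 0]
}}

```text
time: 2.3
position: [0.5163, -0.3137, 0.2225]
tool_rot: [0.997, 0.076, -0.0, -0.0]
ft_force: [0.8, -0.2, 0.5]
grip_width: 0.0005
grip_force: 0.0
```

Call:
{"fn": "play_rows", "kwargs": {
  "steps": [-1, 0, 0.1, 0.5, 0, -1, 0, 0, 0.6, 0, -1, 0, 0, 0.6, 0, -1, 0, 0, 0.6, 0, -1, 0, 0, 0.6, 0, -1, 0, 0, 0.6, 0, -1, 0, 0, 0.6, 0, -1, 0, 0, 0.6, 0, -1, 0, 0, 0.6, 0, -1, 0, 0, 0.6, 0]
}}

```text
time: 3.3
position: [0.5178, -0.3182, 0.046]
tool_rot: [0.997, 0.075, 0.001, 0.001]
ft_force: [1.8, 4.9, 4.5]
grip_width: 0.0002
grip_force: 2.5
```

Run:
```python
from h import *
s=cam('scene'); c=cam('top')
a=cv2.resize(s['image'][120:250,200:340,::-1],(560,520),interpolation=cv2.INTER_CUBIC)
cv2.imwrite('pics/lev.png',a); print(robot.get_obs()['ft_force'],robot.get_obs()['position'])
```

```text
[0.79800299 0.57944856 3.71233083] [ 0.51646289 -0.31709836  0.04429416]
```

View pics/lev.png

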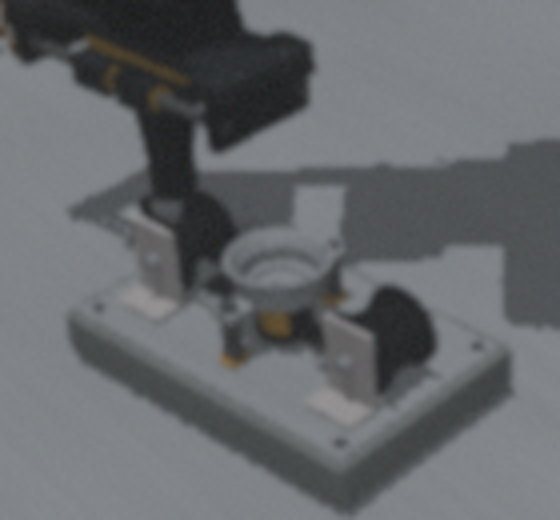

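The fingers are behind the -y reel around (170,180), pushing the bar down with about 4 N. I'll creep onto the stop.

Call:
{"fn": "play_rows", "kwargs": {
  "steps": [-1, 0, 0, 0.05, 0, -1, 0, 0, 0.05, 0, -1, 0, 0, 0.05, 0, -1, 0, 0, 0.05, 0, -1, 0, 0, 0, 0, -1, 0, 0, 0, 0, -1, 0, 0, 0, 0, -1, 0, 0, 0, 0, -1, 0, 0, 0, 0, -1, 0, 0, 0, 0]
}}

```text
time: 4.4
position: [0.5165, -0.3164, 0.0409]
tool_rot: [0.997, 0.075, -0.0, -0.001]
ft_force: [-2.0, 3.7, 10.6]
grip_width: 0.0005
grip_force: 5.2
```

Call:
{"fn": "play_rows", "kwargs": {
  "steps": [-1, 0, 0, -0.3, 0, -1, 0, 0, -0.6, 0, -1, 0, 0, -0.6, 0, -1, 0, 0, -0.6, 0, -1, 0, 0, -0.8, 0, -1, 0, 0, -0.8, -0.7, -1, 0, 0, -0.8, -1, -1, 0, 0, -0.8, -1, -1, 0, 0, 0, -1, -1, 0, 0, 0, -1]
}}

```text
time: 5.4
position: [0.5175, -0.3183, 0.2001]
tool_rot: [0.952, 0.307, 0.001, 0.002]
ft_force: [-1.1, 0.4, -0.4]
grip_width: 0.0003
grip_force: 0.0
```

Call:
{"fn": "play_rows", "kwargs": {
  "steps": [1, 0, 0, 0, -1, 1, 0, 0, 0, -1, 1, 0, 0, 0, -1, 1, 0, 0, 0, -1, 1, 0, 0, 0, -1, 1, 0, 0, 0, -1, 1, 0, 0, 0, -1, 1, 0, 0, 0, -1, 1, 0, 0, 0, -0.8, 1, 0, 0, 0, 0]
}}

```text
time: 6.4
position: [0.5169, -0.3178, 0.1987]
tool_rot: [0.732, 0.682, -0.0, 0.001]
ft_force: [-0.2, -0.3, -0.4]
grip_width: 0.0723
grip_force: 0.0
```

Run:
```python
from h import *
o=robot.get_obs(); print(o)
s=cam('scene'); c=cam('top')
for p in [(.519,-.310,.108)]: print(proj(s,p),proj(c,p))
a=cv2.resize(s['image'][120:250,200:340,::-1],(420,390),interpolation=cv2.INTER_CUBIC)
cv2.imwrite('pics/lev2.png',a)
x=o['tool_rot']; phi=2*np.arctan2(x[1],x[0]); d=np.array([.5375,.2636])-o['position'][:2]
print(phi,d@[np.cos(phi),np.sin(phi)],d@[np.sin(phi),-np.cos(phi)])
```

```text
{'time': 6.4, 'q': array([-7.35119462e-01,  5.29732512e-01,  1.50547758e+00, -3.02106291e-04,
        1.10522750e+00, -6.64690627e-01]), 'joint_velocities': array([ 0.00123466,  0.00184866, -0.00020446,  0.00225809,  0.00245568,
        0.05947876]), 'joint_torque': array([ 8.71391123e-03, -4.29584062e+01, -1.65468818e+01,  2.19621230e-02,
        7.67414086e-02, -3.02371457e-01]), 'position': array([ 0.51690204, -0.31783745,  0.19869131]), 'tool_rot': array([ 7.31517298e-01,  6.81822624e-01, -8.52070135e-05,  5.86953009e-04]), 'ft_force': array([-0.21252462, -0.32996753, -0.37711953]), 'moment': array([-0.0670162 , -0.13522569,  0.04724529]), 'grip_force': 0.0, 'grip_width': 0.07227694054076532}
[241.52942944 145.74663704] [510.68161885 287.19449946]
1.500502960925933 0.5814482654997403 -0.020290452728610745
```

View pics/lev2.png

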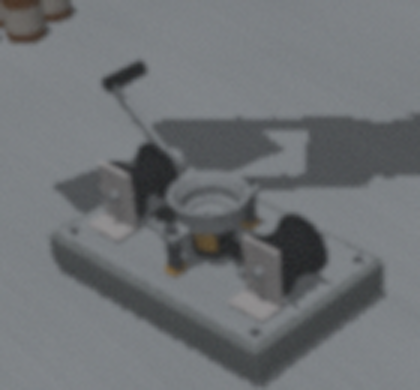

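The lever bar is back at (124,76) in the crop, which is the predicted rest pixel. On to the bottle.

Call:
{"fn": "play_rows", "kwargs": {
  "steps": [1, 0.5, 0, 0, 0, 1, 1, 0, 0, 0, 1, 1, 0, 0, 0, 1, 1, 0, 0, 0, 1, 1, 0, 0, 0, 1, 1, 0, 0, 0, 1, 1, 0, 0, 0, 1, 1, 0, 0, 0, 1, 1, 0, 0, 0, 1, 1, 0, 0, 0]
}}

```text
time: 7.5
position: [0.5362, -0.0308, 0.1987]
tool_rot: [0.732, 0.682, 0.0, -0.0]
ft_force: [-0.0, 0.1, -0.4]
grip_width: 0.0869
grip_force: 0.0
```

Call:
{"fn": "play_rows", "kwargs": {
  "steps": [1, 1, -0.1, 0, 0, 1, 1, -0.1, 0, 0, 1, 1, -0.1, 0, 0, 1, 1, -0.1, 0, 0, 1, 1, -0.1, 0, 0, 1, 1, -0.1, 0, 0, 1, 1, 0, 0, 0, 1, 1, 0, 0, 0, 1, 1, 0, 0, 0, 1, 0.8, 0, 0, 0]
}}

```text
time: 8.5
position: [0.5382, 0.264, 0.1986]
tool_rot: [0.731, 0.682, 0.0, -0.0]
ft_force: [0.8, -0.4, 0.0]
grip_width: 0.0868
grip_force: 0.0
```

```bash
cat > g.py <<'E'
from h import *
import sys
def go(tx,ty,tz):
    o=robot.get_obs(); x=o['tool_rot']; phi=2*np.arctan2(x[1],x[0]); d=np.array([tx,ty])-o['position'][:2]
    print(o['position'],o['ft_force'],o['grip_width'],o['grip_force'],'phi',phi,'units',d@[np.cos(phi),np.sin(phi)]/.03,d@[np.sin(phi),-np.cos(phi)]/.03,(o['position'][2]-tz)/.03)
if __name__=='__main__': go(*map(float,sys.argv[1:4]))
E
python3 g.py .5375 .2636 .051
```

```text
[0.53821598 0.26395729 0.19861183] [ 0.78281335 -0.36529531  0.04015302] 0.08680031133798705 0.0 phi 1.5011703998533918 units -0.013541128488034137 -0.022979524854268584 4.920394350110367
```

Call:
{"fn": "play_rows", "kwargs": {
  "steps": [1, 0, 0, 0.5, 0, 1, 0, 0, 0.8, 0, 1, 0, 0, 0.8, 0, 1, 0, 0, 0.8, 0, 1, 0, 0, 0.8, 0, 1, 0, 0, 0.8, 0, 1, 0, 0, 0.42, 0, 1, 0, 0, 0, 0, 1, 0, 0, 0, 0, -1, 0, 0, 0, 0],
  "grip_force": 45
}}

```text
time: 9.5
position: [0.5402, 0.262, 0.0523]
tool_rot: [0.731, 0.682, 0.001, 0.001]
ft_force: [0.1, 0.4, 0.1]
grip_width: 0.0838
grip_force: 0.0
```

Call:
{"fn": "play_rows", "kwargs": {
  "steps": [-1, 0, 0, 0, 0, -1, 0, 0, 0, 0, -1, 0, 0, 0, 0, -1, 0, 0, 0, 0, -1, 0, 0, 0, 0, -1, 0, 0, 0, 0, -1, 0, 0, 0, 0, -1, 0, 0, 0, 0, -1, 0, 0, 0, 0, -1, 0, 0, 0, 0]
}}

```text
time: 10.5
position: [0.5388, 0.2615, 0.0509]
tool_rot: [0.731, 0.682, -0.0, -0.0]
ft_force: [-1.9, -0.0, 1.1]
grip_width: 0.0357
grip_force: 44.1
```

Call:
{"fn": "play_rows", "kwargs": {
  "steps": [-1, 0, 0, -0.2, 0, -1, 0, 0, -0.5, 0, -1, 0, 0, -0.6, 0, -1, 0, 0, -0.6, 0, -1, 0, 0, -0.6, 0, -1, 0, 0, -0.6, 0, -1, 0, 0, -0.6, 0, -1, 0, 0, -0.3, 0, -1, 0, 0, 0, 0, -1, 0, 0, 0, 0]
}}

```text
time: 11.5
position: [0.5392, 0.2614, 0.171]
tool_rot: [0.731, 0.682, 0.0, 0.0]
ft_force: [-0.3, 0.0, -0.6]
grip_width: 0.0359
grip_force: 44.0
```

```bash
python3 g.py .5473 -.1646 .135
python3 - <<'E'
from h import *
s=cam('scene'); c=cam('top'); p=robot.get_obs()['position']
u,v=proj(s,p-[0,0,.02]).astype(int); print(u,v)
a=cv2.resize(s['image'][v-60:v+60,u-60:u+60,::-1],(540,540),interpolation=cv2.INTER_CUBIC)
cv2.imwrite('pics/held.png',a)
for z in (0,-.009,-.029,-.047): print(z,(proj(s,p+[0,0,z])-[u-60,v-60])*4.5)
E
```

```text
[0.53916228 0.2614214  0.17096009] [-0.30508657  0.04528535 -0.57793461] 0.03585133959785198 43.95719594846014 phi 1.5008325325549619 units -14.147009107445486 1.2633190091968538 1.1986696229284908
437 260
0 [280.41097353 227.20544416]
-0.009 [275.80155721 247.06956904]
-0.029 [265.84303724 289.98547654]
-0.047 [257.20117322 327.22729941]
```

View pics/held.png

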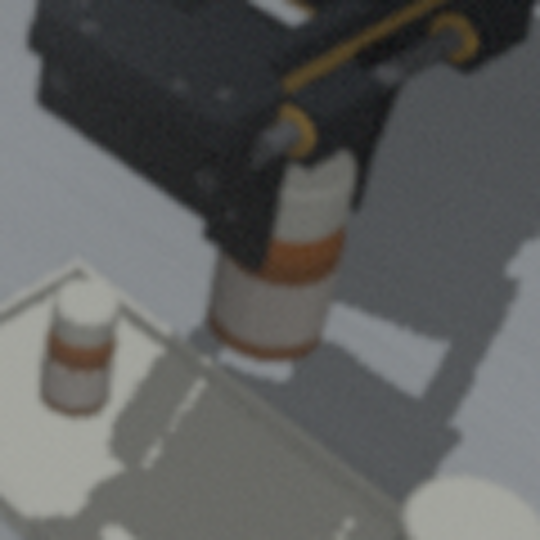

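The bottle hangs upright in the pads, its axis near pixel (274,290), about 2 to 3 mm to +y of the tool centre. That matches the first measurement, so I'll allow for it.

Call:
{"fn": "play_rows", "kwargs": {
  "steps": [-1, -0.4, 0, 0, 0, -1, -0.8, 0.1, 0, 0, -1, -0.8, 0.1, 0, 0, -1, -0.8, 0.1, 0, 0, -1, -0.8, 0.1, 0, 0, -1, -0.8, 0.1, 0, 0, -1, -0.8, 0.1, 0, 0, -1, -0.8, 0.1, 0, 0, -1, -0.8, 0.1, 0, 0, -1, -0.8, 0.1, 0, 0]
}}

```text
time: 12.6
position: [0.5495, 0.0304, 0.1702]
tool_rot: [0.732, 0.682, -0.001, -0.001]
ft_force: [1.0, -0.0, -0.8]
grip_width: 0.036
grip_force: 44.0
```

Call:
{"fn": "play_rows", "kwargs": {
  "steps": [-1, -0.8, 0.1, 0, 0, -1, -0.8, 0.1, 0, 0, -1, -0.8, 0.1, 0, 0, -1, -0.8, 0.06, 0, 0, -1, -0.8, 0, 0, 0, -1, -0.8, 0, 0, 0, -1, -0.8, 0, 0, 0, -1, -0.6, 0, 0, 0, -1, -0.43, 0, 0, 0, -1, 0, 0, 0, 0]
}}

```text
time: 13.6
position: [0.547, -0.1687, 0.1707]
tool_rot: [0.732, 0.681, -0.0, 0.0]
ft_force: [-0.9, -0.3, -1.4]
grip_width: 0.036
grip_force: 44.0
```

```bash
python3 g.py .5473 -.1671 .135
python3 - <<'E'
from h import *
s=cam('scene'); c=cam('top'); p=robot.get_obs()['position']
im=s['image'][:,:,::-1]
u,v=proj(s,p-[0,0,.06]).astype(int)
a=cv2.resize(im[v-45:v+45,u-45:u+45],(540,540),interpolation=cv2.INTER_CUBIC)
P=lambda q:tuple(((proj(s,q)-[u-45,v-45]+.5)*6).astype(int))
R=np.array([.5473,-.1646])
t=np.linspace(0,2*np.pi,40)
for r,z,col in [(.031,.083,(0,255,0)),(.0265,.083,(0,255,255))]:
    for k in t: cv2.circle(a,P([R[0]+r*np.cos(k),R[1]+r*np.sin(k),z]),1,col,-1)
b=p+[0,.0025,-.047]
for k in t: cv2.circle(a,P([b[0]+.02*np.cos(k),b[1]+.02*np.sin(k),b[2]]),1,(255,255,0),-1)
cv2.imwrite('pics/hover.png',a)
E
```

```text
[ 0.54699504 -0.1687176   0.17071725] [-0.9069971  -0.26485546 -1.39129138] 0.03598140773683349 43.9570601550804 phi 1.4986046281346477 units 0.05451293803041546 0.0062497916637362086 1.1905748724826009
```

View pics/hover.png

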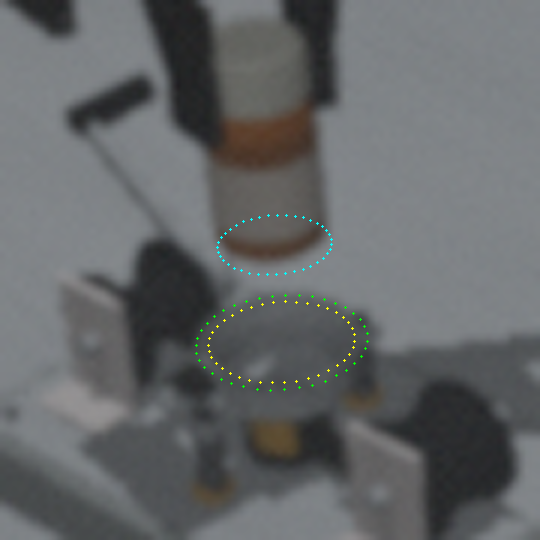

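Run:
```python
from h import *
s=cam('scene'); p=robot.get_obs()['position']; print(p)
im=s['image'][:,:,::-1]
u,v=proj(s,p-[0,0,.05]).astype(int)
a=cv2.resize(im[v-40:v+40,u-40:u+40],(560,560),interpolation=cv2.INTER_CUBIC)
a=cv2.convertScaleAbs(a,alpha=1.7,beta=-60)
P=lambda q:tuple(((proj(s,q)-[u-40,v-40]+.5)*7).astype(int))
t=np.linspace(0,2*np.pi,30)
for h,r,col in [(0,.02,(255,255,0)),(.044,.02,(0,255,0)),(.056,.018,(0,0,255)),(.076,.018,(0,255,255))]:
    b=p+[0,.0025,-.047+h]
    for k in t: cv2.circle(a,P([b[0]+r*np.cos(k),b[1]+r*np.sin(k),b[2]]),1,col,-1)
cv2.imwrite('pics/hover2.png',a)
```

```text
[ 0.54684671 -0.16611442  0.17075618]
```

View pics/hover2.png

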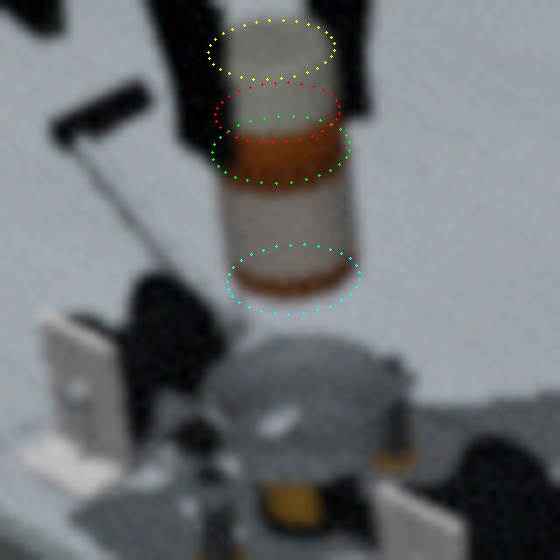

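The base ellipse lines up horizontally (228–357 seen against 228–360 predicted), and the bottle is upright. I'll lower it into the flare.

Call:
{"fn": "play_rows", "kwargs": {
  "steps": [-1, 0, 0, 0.2, 0, -1, 0, 0, 0.3, 0, -1, 0, 0, 0.3, 0, -1, 0, 0, 0.3, 0, -1, 0, 0, 0.2, 0, -1, 0, 0, 0.15, 0, -1, 0, 0, 0.1, 0, -1, 0, 0, 0.07, 0, -1, 0, 0, 0, 0, -1, 0, 0, 0, 0]
}}

```text
time: 14.75
position: [0.5473, -0.1671, 0.1226]
tool_rot: [0.731, 0.682, 0.0, 0.0]
ft_force: [0.6, -0.4, -0.4]
grip_width: 0.0361
grip_force: 44.0
```

```bash
python3 g.py .5473 -.1671 .114
```

```text
[ 0.54734095 -0.16711641  0.1226073 ] [ 0.61862789 -0.36353904 -0.41127991] 0.036085695578249546 43.957677735888865 phi 1.5006914587765934 units 0.00044993846450075344 -0.0014001144982158775 0.2869099707411116
```

Nothing is touching yet. Next, a slow descent to the seat.

Call:
{"fn": "play_rows", "kwargs": {
  "steps": [-1, 0, 0, 0.04, 0, -1, 0, 0, 0.04, 0, -1, 0, 0, 0.04, 0, -1, 0, 0, 0.04, 0, -1, 0, 0, 0.04, 0, -1, 0, 0, 0.04, 0, -1, 0, 0, 0.04, 0, -1, 0, 0, 0, 0, -1, 0, 0, 0, 0, -1, 0, 0, 0, 0]
}}

```text
time: 15.75
position: [0.5475, -0.1671, 0.114]
tool_rot: [0.731, 0.682, 0.0, 0.0]
ft_force: [1.3, -0.6, -1.2]
grip_width: 0.0358
grip_force: 43.8
```

```bash
python3 g.py .5473 -.1671 .102
```

```text
[ 0.54749113 -0.16709564  0.11397873] [ 1.31164618 -0.55812144 -1.16159383] 0.03582127396932667 43.81528498604894 phi 1.500749194219065 units -0.0005907444356549382 -0.006345212630665374 0.3992908666331623
```

Call:
{"fn": "play_rows", "kwargs": {
  "steps": [-1, 0, 0, 0.04, 0, -1, 0, 0, 0.05, 0, -1, 0, 0, 0.05, 0, -1, 0, 0, 0.05, 0, -1, 0, 0, 0.05, 0, -1, 0, 0, 0.05, 0, -1, 0, 0, 0.05, 0, -1, 0, 0, 0, 0, -1, 0, 0, 0, 0, -1, 0, 0, 0, 0]
}}

```text
time: 16.75
position: [0.5475, -0.1672, 0.1042]
tool_rot: [0.731, 0.682, 0.0, 0.0]
ft_force: [1.8, 0.5, 5.8]
grip_width: 0.0361
grip_force: 44.2
```

```bash
python3 g.py .5473 -.1671 .100
```

```text
[ 0.54752942 -0.16717266  0.10416088] [1.76505086 0.52751484 5.81854142] 0.03614872619414161 44.231235502520576 phi 1.5007611353808117 units 0.0018809753604627343 -0.0077980106148138285 0.1386961437787206
```

Call:
{"fn": "play_rows", "kwargs": {
  "steps": [-1, 0, 0, 0.03, 0, -1, 0, 0, 0.03, 0, -1, 0, 0, 0.03, 0, -1, 0, 0, 0.03, 0, -1, 0, 0, 0.03, 0, -1, 0, 0, 0.02, 0, -1, 0, 0, 0, 0, -1, 0, 0, 0, 0, -1, 0, 0, 0, 0, -1, 0, 0, 0, 0]
}}

```text
time: 17.75
position: [0.5475, -0.1672, 0.1002]
tool_rot: [0.731, 0.682, 0.0, 0.001]
ft_force: [-0.2, 1.2, 12.3]
grip_width: 0.0357
grip_force: 44.8
```

```bash
python3 g.py .5473 -.1671 .099
```

```text
[ 0.54753765 -0.16720289  0.10017837] [-0.18582764  1.16953368 12.34976504] 0.035708527782854806 44.799320220190566 phi 1.5009342782860997 units 0.002868195875349245 -0.008141908532633184 0.03927889265002103
```

Call:
{"fn": "play_rows", "kwargs": {
  "steps": [-1, 0, 0, 0.02, 0, -1, 0, 0, 0, 0, -1, 0, 0, 0, 0, -1, 0, 0, 0, 0, -1, 0, 0, 0, 0, -1, 0, 0, 0, 0, -1, 0, 0, 0, 0, -1, 0, 0, 0, 0, -1, 0, 0, 0, 0, -1, 0, 0, 0, 0]
}}

```text
time: 18.75
position: [0.5475, -0.1672, 0.0998]
tool_rot: [0.731, 0.682, 0.0, 0.001]
ft_force: [-0.7, 0.0, 14.4]
grip_width: 0.036
grip_force: 44.9
```

```bash
python3 g.py .5473 -.1671 .099
python3 - <<'E'
from h import *
s=cam('scene'); save(s,'end.png')
E
```

```text
[ 0.5475455  -0.1672297   0.09976966] [-0.69124729  0.01608967 14.37553018] 0.036006388797026195 44.946719628351275 phi 1.5009738254288647 units 0.0037418289618134904 -0.008465062030567336 0.025655419977849613
```

View pics/end.png

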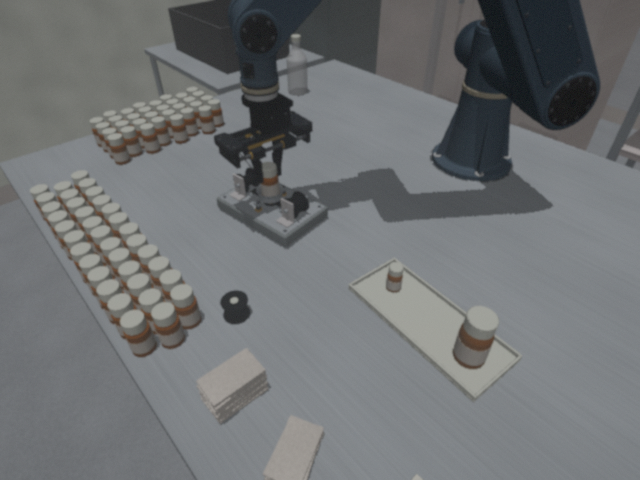

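The bottle sits in the ring at (270,185), and the other bottles and the spare reel at (235,305) are where they started. Handing in.

```bash
python3 -c "
from rig import robot
print(robot.hand_in())"
```

```text
the job is handed in; nothing more can be done
None
```

I handed the job in at about 19 s, and no verdict came back. The lever went to its stop and sprang back to rest. The middle bottle is held upright in the ring with about 14 N of push, which by the stated spring rates puts roughly 6 N on the type. The other bottles and the spare reel look unmoved; the lever was hidden behind the gripper in the last picture.

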